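Finish loading the half-full saggar and close it

TASK

One of the three fireclay boxes already holds a bottle vase: stand the other vase, which is waiting on the table, gently upright beside it in that same box. Then close that box with the lid that now lies on another box, lowered and set down gently, not dropped, so that it sits flat and fully down all round. Leave the first vase, the box with the kiln prop and everything else where they are, with nothing knocked over.

Things in the scene. Friction and masses are not known exactly. Their poses are not given: they have to be found in the camera images.
- saggar_a: one of three identical open-topped fireclay boxes (saggars), fixed to the ware board: 190 long (x) x 110 wide (y) x 100 high, walls 8, floor 10 thick, inside 174 x 94 x 90 deep. Origin: centre of its underside; z up. At the start one of the three (any) has one vase in it, one has a kiln prop in it and one is empty under the lid
- saggar_b: one of three identical open-topped fireclay boxes (saggars), fixed to the ware board: 190 long (x) x 110 wide (y) x 100 high, walls 8, floor 10 thick, inside 174 x 94 x 90 deep. Origin: centre of its underside; z up. At the start one of the three (any) has one vase in it, one has a kiln prop in it and one is empty under the lid
- saggar_c: one of three identical open-topped fireclay boxes (saggars), fixed to the ware board: 190 long (x) x 110 wide (y) x 100 high, walls 8, floor 10 thick, inside 174 x 94 x 90 deep. Origin: centre of its underside; z up. At the start one of the three (any) has one vase in it, one has a kiln prop in it and one is empty under the lid
- vase_in: cream bottle vase, 74 tall: round belly 48 diameter (from 12 to 22 above its foot), foot 34 diameter, tapering to a straight neck 24 diameter from 39 up to the top; closed solid. Origin: centre of its foot; z up along the neck. This one already stands in a saggar, in one half of its length, about 43 off the middle
- vase_out: cream bottle vase, 74 tall: round belly 48 diameter (from 12 to 22 above its foot), foot 34 diameter, tapering to a straight neck 24 diameter from 39 up to the top; closed solid. Origin: centre of its foot; z up along the neck. This one waits on the table, to the left or the right of the ware board
- lid: fireclay lid, about 0.45 kg: plate 190 (x) x 110 (y) x 10; below it a locating block 162 x 82, 7 deep, that drops loosely (6 play per side) between the saggar's walls; on top a straight grip bar 70 long (x), 20 wide (y), 32 high. Origin: centre of the plate's underside, level with the saggar's rim when seated; the bar spans z 10 to 42. Rests on one of the saggars at the start
- prop: kiln prop: plain fireclay cylinder 34 diameter, 60 tall, standing in another saggar. Origin: centre of its foot. Bystander
- teabowl: cream tea bowl upside down, 72 diameter, 50 high, on the table on the other side of the ware board from the waiting vase. Origin: centre of its underside. Bystander
- dish: cream dish upside down, 104 diameter, 50 high, on the table near the robot. Origin: centre of its underside. Bystander
- cup: white open cup, 72 diameter, 55 high, on the table near the robot. Origin: centre of its foot. Bystander
- brush: brush 170 long lying on the table near the robot. Origin on the table, below its middle. Bystander
- stack: stack of five cream bowls in one piece, 150 diameter, 101 high, far left on the table. Origin: centre of its foot. Bystander
- jar: white jar with a grey cap, 70 diameter, 130 high, on the right of the table. Origin: centre of its foot. Bystander
Not all that is in view belongs to the job. What is shaped like the vase_out but blue or red is not meant.

How it is judged:
By the outcome, as a careful person would: the job done as asked, in the order asked, and still so for the second after the job is handed in, with the robot touching nothing.
It also fails if it takes over 59 s, if anything falls off the work surface, if the arm or the gripper's body presses on something with over 40 N, if the wrist force passes 120 N, or if a joint passes its speed limit or range.

ROBOT

A 6-joint arm with a two-finger parallel gripper is mounted at the origin on the work surface. World frame = base frame: x ahead of the robot, y to its left, z up, the work surface at z = 0. Lengths are in m, angles in degrees, forces in N, time in s.
With the tool pointing down it reaches from about 0.25 to 0.725 m from the base axis. Payload 9.7 kg.
Tool frame: the origin (TCP) lies midway between the tips of the shut fingers; the grasp point (between the pads) lies 19 mm behind it; z points along the fingers, y is the line along which they close (so a half turn about z gives the same grasp; the last joint's range is limited). The gripper opens to 85 mm and grips with 20 to 120 N. Pads are 22 mm wide; open, the fingers measure 114 mm over their backs; the gripper's body (76 mm by 85 mm) begins 54 mm behind the grasp point. The pads swing forward as they close: fully open they stand 13 mm farther back than shut.
Start: joints at [72.307, 4.979, 10.078, 95.1, 0, 90], TCP at [0.167, 0.524, 0.208] pointing down, gripper open.
Joint ranges: [-179.16, 179.16], [-48.56, 103.87], [-65.8, 70.77], [-126.05, 130.52], [-82.76, 87.17], [-180, 180]. Speed limits (degrees/s): [127.2, 127.2, 147.25, 180, 180, 180].

INTERFACE

Orientations are given as [roll, pitch, yaw] about the fixed x, y, z axes, in that order (R = Rz(yaw) Ry(pitch) Rx(roll)).
In Python, from workcell import readout, imaging, bot, spotter gives the robot as it stands.
- The arm moves only by the shell command python3 -m jog 'ROWS' [FORCE]. ROWS is JSON, a list of rows, each an object with "rotation": the turn, a rotation vector about the world's x, y, z in degrees, a list of three; "translation": the shift along the world's x, y, z in mm, a list of three; "grip": the finger opening in mm, from 0 to 85.4. In form: [{"rotation": [wx, wy, wz], "translation": [dx, dy, dz], "grip": grip}, ...]. A call has 1 to 20 rows; each row is the pose to reach, as a shift and turn from the pose commanded when the call began; what a row does not reach only later rows make up. A row lasts 1/10 s, in which the tool goes at most 50 mm and 8.59 degrees, less where a joint would pass 70% of its speed; a pose out of reach is approached as far as the arm can. A call with a gripper value outside its range is refused whole. The fingers move at their own pace and stop on an object; FORCE is the grip in N (left out, the last holds). Time passes only in rows, so rows that repeat a pose let the fingers close. It gives the time, the measured TCP pose, the force, the opening and the grip force at its end, in the units of the state.
- readout.get_obs(): the state, without advancing time (a new reading comes with each control period).
- imaging.camera(name): name is "scene" or "top"; returns (picture, depth): 480x640x3 uint8, red, green, blue; 480x640 float32, m along the optical axis (not along the pixel's ray), 0 where there is no reading.
- imaging.camera_info(name): a dict with "vertical_fov" (degrees; the focal length in pixels is half the picture's height over the tangent of half this angle, whatever the lens; pixels are square), "cx", "cy" (the principal point, pixels), "extrinsics" (4x4, takes a point from camera to world coordinates). Camera axes: x right, y down, z forward; pixel columns grow to the right and rows downward; lengths in m; the calibration is good to about 2 mm. A picture is of the moment at which its call begins. camera_info takes no time and is no camera call.
- bot.job_done(): hands the job in; it is judged then, once.
Trained networks look in the newest picture that a camera, given by its name, has taken for a name from the list of things; names that differ only in an ending like _2 or _b are one class to them, and where a whole thing is asked for, a point or a joint stands for the part that bears it (a point fixed in the world has none). Each returns a list of dicts, best first, with "confidence" (0 to 1); they miss things now and then, are a little off and sometimes report something else, mostly with a low value. They report only what shows in the picture. A call takes as long as a camera call. They do not tell look-alikes from the thing itself.
- spotter.spot_in(camera, target): "box" ([centre column, centre row, width, height] in pixels, round what is visible of it).
- spotter.mark_of(camera, target): "uv" ([column, row] in pixels: a listed point, or the origin of a listed thing).
The state is a dict: "time": time; "q": joint angles; "qd": joint speeds; "joint_efforts": joint torques, N m; "ee_pos": TCP position; "tcp_rot": TCP orientation; "wrist_force": force on the tool from outside, world axes, zero at the start; "torque": the same for the moment, N m; "opening": finger opening in m; "grasp_force": force on a finger pad.
Only numpy, scipy, OpenCV 4.12 (cv2) and the standard library are available. Lean on these libraries where they do the work, as an engineer would, in place of code of your own. Each camera call takes 0.05 s, during which the arm holds its last target. There are 200 camera calls.

## Working session

There is one attempt and no reset: what is moved stays moved. The work goes in short steps, Python scripts to look and compute and a shell command to move; the robot and the scene stay as the last step left them, time stands still between calls to the robot, and variables do not carry over. Pictures are saved under pics/ and viewed, at most 10 in all, crops included, and the job is handed in when it is done.

```bash
mkdir -p pics
cat > h.py <<'E'
import numpy as np, cv2
from workcell import readout, imaging, bot, spotter
def cam(n):
    p,d=imaging.camera(n); i=imaging.camera_info(n)
    f=240/np.tan(np.radians(i["vertical_fov"])/2); T=np.array(i["extrinsics"])
    v,u=np.mgrid[0:480,0:640]
    P=np.stack([(u-i["cx"])/f*d,(v-i["cy"])/f*d,d],-1)@T[:3,:3].T+T[:3,3]
    P[d==0]=np.nan
    return p,P
def save(p,name): cv2.imwrite("pics/"+name,cv2.cvtColor(p,cv2.COLOR_RGB2BGR))
E
python3 - <<'E'
from h import *
o=readout.get_obs(); print({k:np.round(o[k],3) for k in("time","ee_pos","tcp_rot","wrist_force","opening")})
out=[]
for n in("top","scene"):
    p,P=cam(n); out.append(p); np.savez(n+".npz",p=p,P=P)
    print(n,np.round(np.array(imaging.camera_info(n)["extrinsics"])[:3,3],3))
    for t in("saggar_a","vase_in","lid","prop","teabowl"):
        for r in spotter.spot_in(n,t)[:5]:
            if r["confidence"]<.2: continue
            c,w=np.array(r["box"][:2]),r["box"]
            print(t,round(r["confidence"],2),np.round(w),np.round(P[int(c[1]),int(c[0])],3))
save(out[0],"top.png");save(out[1],"scene.png")
E
```

```text
{'time': np.float64(0.0), 'ee_pos': array([0.167, 0.524, 0.207]), 'tcp_rot': array([-179.925,    0.   ,  162.308]), 'wrist_force': array([-0.82 ,  0.626, -0.602]), 'opening': np.float64(0.085)}
top [ 0.395 -0.002  1.441]
saggar_a 0.88 [406. 221.  56.  81.] [ 0.544 -0.205  0.025]
saggar_a 0.73 [282. 206.  56.  85.] [0.57  0.104 0.159]
saggar_a 0.71 [286. 216.  46.  69.] [0.55  0.097 0.124]
saggar_a 0.55 [346. 214.  56.  90.] [ 0.564 -0.05   0.024]
vase_in 0.65 [403. 239.  22.  23.] [ 0.49  -0.183  0.096]
lid 0.92 [284. 204.  56.  84.] [0.574 0.099 0.161]
prop 0.67 [339. 223.  14.  14.] [ 0.535 -0.028  0.083]
teabowl 0.82 [200. 263.  32.  28.] [0.448 0.326 0.045]
scene [1.523 0.006 0.856]
saggar_a 0.98 [305. 290.  55.  89.] [ 0.52  -0.05   0.023]
saggar_a 0.87 [244. 286.  65.  85.] [ 0.524 -0.196  0.039]
saggar_a 0.72 [368. 321.  54.  38.] [0.669 0.092 0.059]
vase_in 0.64 [247. 274.  18.  34.] [ 0.515 -0.189  0.073]
lid 0.62 [372. 276.  56.  54.] [0.617 0.099 0.144]
prop 0.81 [312. 283.  15.  23.] [ 0.558 -0.031  0.079]
prop 0.63 [545. 301.  74.  74.] [0.652 0.47  0.098]
teabowl 0.85 [459. 275.  26.  28.] [0.472 0.333 0.029]
```

View pics/top.png

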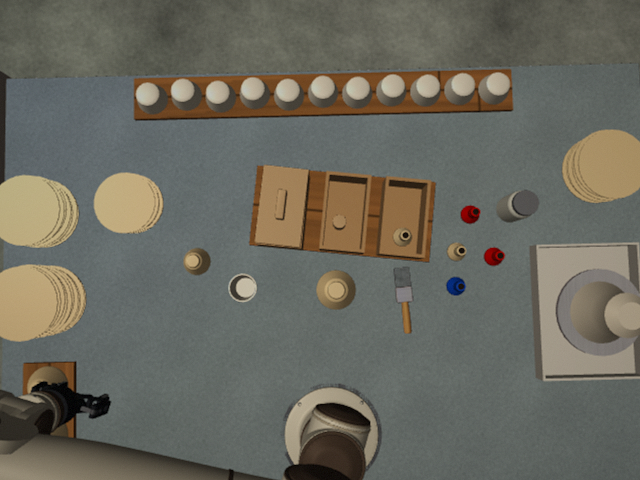

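View pics/scene.png

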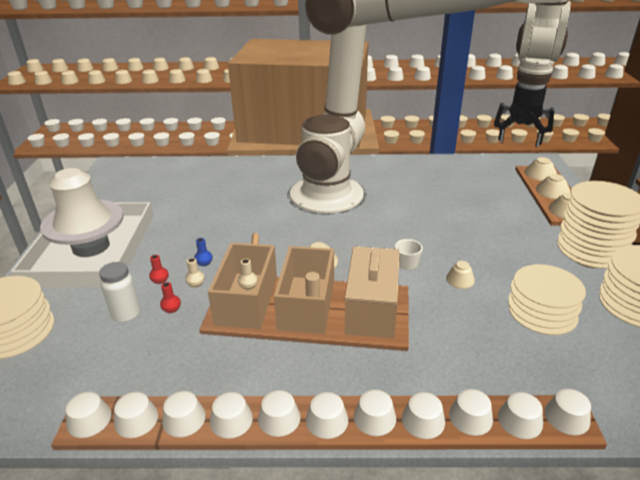

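Top view: the vases are one cream at (457,252), red at (470,214) and (494,257), and blue at (456,286). The cream one fits vase_out. vase_in is in the right-hand box at (402,237), the prop is in the middle box at (339,222), and the lid is on the left box at (280,205). I'll confirm with a crop and measure.

Run:
```python
from h import *
z=np.load("top.npz");p,P=z["p"],z["P"]
s=np.load("scene.npz");ps,Ps=s["p"],s["P"]
def rect(m,P,n):
    q=P[m]; r=cv2.minAreaRect((q[:,:2]*1000).astype(np.float32)); print(n,len(q),np.round(r[0],1),np.round(r[1],1),round(r[2],2),"z",np.round(np.nanmedian(q[:,2]),4),"mean",np.round(q.mean(0)*1000,1))
for nm,p_,P_ in(("top",p,P),("scene",ps,Ps)):
    X,Y,Z=np.moveaxis(P_,-1,0)
    box=lambda a,b,c,d,e,f:(X>a)&(X<b)&(Y>c)&(Y<d)&(Z>e)&(Z<f)
    print(nm)
    rect(box(.42,.68,-.28,-.125,.105,.125),P_,"rimR")
    rect(box(.42,.68,-.125,.03,.105,.125),P_,"rimM")
    rect(box(.42,.68,.03,.2,.116,.135),P_,"plate")
    rect(box(.42,.68,.03,.2,.15,.175),P_,"bar")
    rect(box(.47,.56,-.24,-.155,.088,.104),P_,"vin top")
    rect(box(.40,.53,-.36,-.27,.066,.085),P_,"vout top")
    rect(box(.40,.53,-.36,-.27,.01,.085),P_,"vout all")
    rect(box(.50,.58,-.08,.01,.07,.1),P_,"prop")
    rect(box(.44,.66,-.225,-.165,.0,.03),P_,"floorR")
big=cv2.resize(p[190:310,380:520],None,fx=4.5,fy=4.5,interpolation=cv2.INTER_CUBIC); save(big,"crop.png")
```

```text
top
rimR 873 [ 542.7 -191.1] [111.2 190.9] 82.99 z 0.1137 mean [ 544.  -191.9  113.5]
rimM 820 [558.9 -46. ] [110.2 190.5] 83.18 z 0.114 mean [560.1 -46.9 113.8]
plate 3316 [574.9 107.1] [112.4 193.9] 82.87 z 0.1242 mean [573.9 106.5 124.3]
bar 249 [575.4 106.9] [20.4 69.9] 82.11 z 0.1559 mean [574.9 106.6 156. ]
vin top 119 [ 518.  -209.4] [53.4 86.5] 82.99 z 0.0977 mean [ 503.5 -206.4   97.1]
vout top 73 [ 459.  -333.2] [22.4 21.8] 22.33 z 0.0724 mean [ 459.  -332.9   72.5]
vout all 285 [ 484.8 -309.6] [115.6  44.4] 40.54 z 0.0309 mean [ 460.4 -325.5   40.4]
prop 155 [531.4 -21.4] [51.6 53.3] 83.24 z 0.0839 mean [538.  -30.6  83.9]
floorR 1262 [ 550.2 -194.9] [ 59.9 219.4] 89.98 z 0.0236 mean [ 550.2 -195.1   23.2]
scene
rimR 877 [ 544.9 -190.5] [112.8 198.1] 83.05 z 0.1116 mean [ 555.9 -191.4  111.1]
rimM 868 [559.4 -62.7] [145.8 196.5] 83.27 z 0.1121 mean [572.5 -47.2 111.4]
plate 2448 [579.5 107.6] [110.1 196.9] 81.91 z 0.1229 mean [592.7 106.1 122.8]
bar 185 [579.4 107.5] [19.8 72. ] 81.85 z 0.1548 mean [582.9 107.2 154.5]
vin top 145 [ 518.2 -208.5] [54.2 87.8] 82.99 z 0.0958 mean [ 511.1 -212.7   95.8]
vout top 57 [ 461.9 -332. ] [29.2 21. ] 2.21 z 0.0715 mean [ 464.8 -331.9   70.9]
vout all 352 [ 468.4 -331.9] [45.2 39.6] 78.85 z 0.0323 mean [ 471.9 -329.6   38.8]
prop 168 [555.9 -22.4] [67.5 33.6] 35.28 z 0.0816 mean [548.5 -28.5  80.9]
floorR 546 [ 555.1 -195. ] [209.6  59.8] 0.02 z 0.0185 mean [ 598.3 -196.6   17.3]
```

View pics/crop.png

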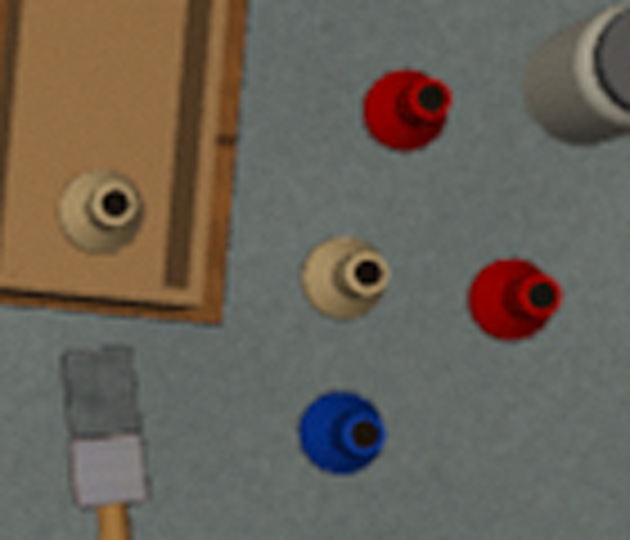

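The crop confirms that the cream vase at crop (345,277), i.e. top (457,252), is the only cream one outside the boxes. It is the target. Both vases' centres and the right-hand box are located, so I'll move above it while also measuring vase_in.

```bash
python3 - <<'E'
from h import *
for n in("top","scene"):
    z=np.load(n+".npz");p,P=z["p"],z["P"]
    X,Y,Z=np.moveaxis(P,-1,0)
    c=np.array([542.7,-191.1]) if n=="top" else np.array([544.9,-190.5])
    a=np.radians(-7); ex=np.array([np.cos(a),np.sin(a)]); ey=np.array([-ex[1],ex[0]])
    L=np.stack([(P[...,:2]*1000-c)@ex,(P[...,:2]*1000-c)@ey],-1)
    ins=(abs(L[...,0])<82)&(abs(L[...,1])<42)
    for lo,hi in((.08,.11),(.03,.06)):
        m=ins&(Z>lo)&(Z<hi); q=L[m]; print(n,lo,len(q),np.round(q.min(0)),np.round(q.max(0)),np.round((q.min(0)+q.max(0))/2,1))
    print("target",c+43*ex)
E
python3 -m jog '[{"rotation":[0,0,10.7],"translation":[100,-300,20],"grip":50},{"rotation":[0,0,10.7],"translation":[100,-300,20],"grip":50},{"rotation":[0,0,10.7],"translation":[100,-300,20],"grip":50},{"rotation":[0,0,10.7],"translation":[200,-600,20],"grip":50},{"rotation":[0,0,10.7],"translation":[200,-600,20],"grip":50},{"rotation":[0,0,10.7],"translation":[200,-600,20],"grip":50},{"rotation":[0,0,10.7],"translation":[293,-857,20],"grip":50},{"rotation":[0,0,10.7],"translation":[293,-857,20],"grip":50},{"rotation":[0,0,10.7],"translation":[293,-857,20],"grip":50},{"rotation":[0,0,10.7],"translation":[293,-857,20],"grip":50},{"rotation":[0,0,10.7],"translation":[293,-857,20],"grip":50},{"rotation":[0,0,10.7],"translation":[293,-857,20],"grip":50},{"rotation":[0,0,10.7],"translation":[293,-857,20],"grip":50},{"rotation":[0,0,10.7],"translation":[293,-857,20],"grip":50},{"rotation":[0,0,10.7],"translation":[293,-857,20],"grip":50},{"rotation":[0,0,10.7],"translation":[293,-857,20],"grip":50},{"rotation":[0,0,10.7],"translation":[293,-857,20],"grip":50},{"rotation":[0,0,10.7],"translation":[293,-857,20],"grip":50},{"rotation":[0,0,10.7],"translation":[293,-857,20],"grip":50},{"rotation":[0,0,10.7],"translation":[293,-857,20],"grip":50}]'
python3 -c "
from h import *;print(np.round(readout.get_obs()['q'],1))"
```

```text
top 0.08 83 [-55. -18.] [-33.   6.] [-43.8  -6.2]
top 0.03 220 [-82. -41.] [79. 39.] [-1.3 -1. ]
target [ 585.37948452 -196.34038177]
scene 0.08 100 [-82. -25.] [-28.   6.] [-54.9  -9.4]
scene 0.03 228 [-80. -28.] [-18.  18.] [-48.9  -5.1]
target [ 587.57948452 -195.74038177]
time: 2.6
ee_pos: [0.46, -0.334, 0.2266]
tcp_rot: [179.9, -0.1, 172.9]
wrist_force: [-0.4, 0.6, 0.3]
opening: 0.0498
grasp_force: 0.0
[-36.    8.2  15.7  97.6   0.  -28.9]
```

```bash
python3 -m jog '[{"rotation":[0,0,0],"translation":[0,1,-50],"grip":50},{"rotation":[0,0,0],"translation":[0,1,-90],"grip":50},{"rotation":[0,0,0],"translation":[0,1,-115],"grip":50},{"rotation":[0,0,0],"translation":[0,1,-135],"grip":50},{"rotation":[0,0,0],"translation":[0,1,-155],"grip":50},{"rotation":[0,0,0],"translation":[0,1,-170],"grip":50},{"rotation":[0,0,0],"translation":[0,1,-180],"grip":50},{"rotation":[0,0,0],"translation":[0,1,-186],"grip":50},{"rotation":[0,0,0],"translation":[0,1,-186],"grip":50}]'
python3 - <<'E'
from h import *
for n in("top","scene"):
    p,P=cam(n)
    if n=="scene": save(cv2.resize(p[210:330,130:290],None,fx=4,fy=4,interpolation=cv2.INTER_CUBIC),"pick.png")
E
```

```text
time: 3.5
ee_pos: [0.46, -0.3317, 0.0416]
tcp_rot: [180.0, -0.0, 173.0]
wrist_force: [-0.4, 0.3, 1.4]
opening: 0.05
grasp_force: 0.0
```

View pics/pick.png

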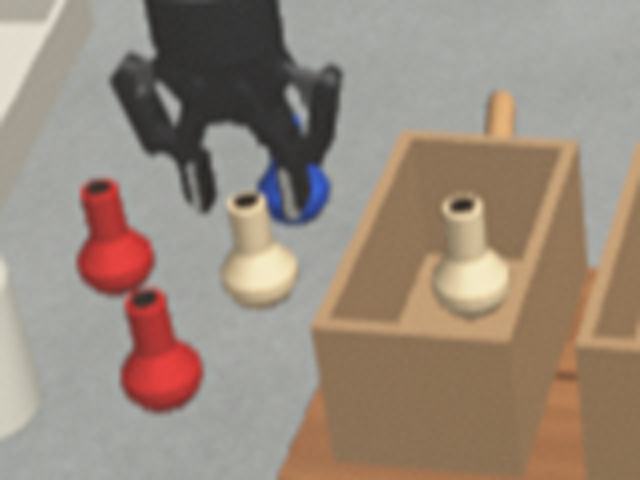

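The crop shows the fingers at (203,205) and (292,210), straddling the neck at (247,200) but looking high or far back. I'll check that with depth.

Run:
```python
from h import *
print(readout.get_obs()["ee_pos"])
p,P=cam("scene")
for (c,r) in((203,205),(200,195),(292,208),(293,195),(247,215),(247,235),(240,270),(246,196)):
    v,u=210+r/4,130+c/4; print(c,r,p[int(v),int(u)],np.round(P[int(v),int(u)],3))
X,Y,Z=np.moveaxis(P,-1,0); dark=p.max(-1)<70
m=dark&(abs(Y+.333)<.07)&(abs(X-.45)<.1)&(Z<.12)
q=P[m]; q=q[np.argsort(q[:,2])]; print(len(q),np.round(q[:40:3],3))
```

```text
[ 0.46046146 -0.33214278  0.04253619]
203 205 [81 78 75] [ 0.47  -0.357  0.076]
200 195 [62 60 57] [ 0.47  -0.356  0.085]
292 208 [119 118 113] [ 0.476 -0.299  0.077]
293 195 [77 74 72] [ 0.472 -0.299  0.086]
247 215 [220 199 161] [ 0.47  -0.331  0.07 ]
247 235 [184 165 133] [ 0.472 -0.333  0.056]
240 270 [221 201 162] [ 0.472 -0.34   0.027]
246 196 [70 62 53] [ 0.459 -0.333  0.074]
160 [[ 0.449 -0.355  0.07 ]
 [ 0.459 -0.336  0.071]
 [ 0.469 -0.355  0.075]
 [ 0.459 -0.355  0.077]
 [ 0.47  -0.295  0.078]
 [ 0.476 -0.294  0.08 ]
 [ 0.464 -0.355  0.081]
 [ 0.47  -0.356  0.082]
 [ 0.474 -0.294  0.084]
 [ 0.47  -0.356  0.085]
 [ 0.467 -0.356  0.086]
 [ 0.47  -0.297  0.087]
 [ 0.454 -0.354  0.089]
 [ 0.464 -0.366  0.09 ]]
```

```bash
python3 -m jog '[{"rotation":[0,0,0],"translation":[0,0,-2],"grip":40},{"rotation":[0,0,0],"translation":[0,0,-2],"grip":30},{"rotation":[0,0,0],"translation":[0,0,-2],"grip":22},{"rotation":[0,0,0],"translation":[0,0,-2],"grip":15},{"rotation":[0,0,0],"translation":[0,0,-2],"grip":15},{"rotation":[0,0,0],"translation":[0,0,-2],"grip":15},{"rotation":[0,0,0],"translation":[0,0,-2],"grip":15}]' 20
python3 - <<'E'
from h import *
p,P=cam("scene"); save(cv2.resize(p[210:330,130:290],None,fx=4,fy=4,interpolation=cv2.INTER_CUBIC),"grip.png")
E
```

```text
time: 4.35
ee_pos: [0.4603, -0.3321, 0.04]
tcp_rot: [-180.0, 0.0, 173.0]
wrist_force: [-0.9, -0.8, 2.3]
opening: 0.0229
grasp_force: 19.7
```

View pics/grip.png

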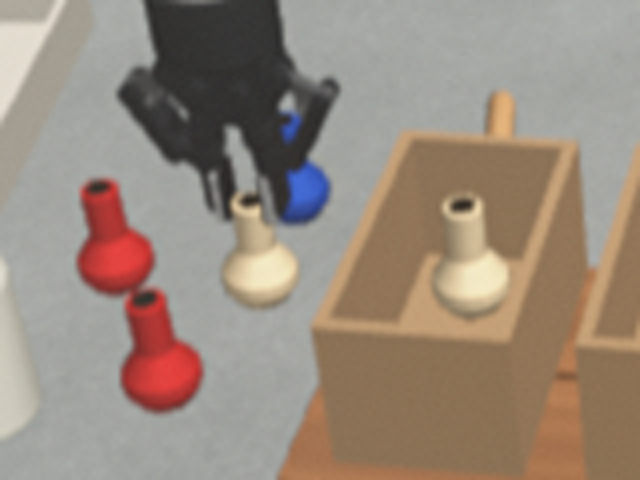

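The fingers are closed on the neck's upper part, contact at 23 mm and about 20 N. Next is a firmer grip, a lift, and a move over the box. The target is L(+43, 0), about (586,-196), so the shift is +126, +136.

```bash
python3 -m jog '[{"rotation":[0,0,0],"translation":[0,0,0],"grip":12},{"rotation":[0,0,0],"translation":[0,0,0],"grip":12},{"rotation":[0,0,0],"translation":[0,0,8],"grip":12},{"rotation":[0,0,0],"translation":[0,0,25],"grip":12},{"rotation":[0,0,0],"translation":[0,0,50],"grip":12},{"rotation":[0,0,0],"translation":[0,0,80],"grip":12},{"rotation":[0,0,0],"translation":[0,0,110],"grip":12},{"rotation":[0,0,0],"translation":[0,0,135],"grip":12},{"rotation":[0,0,0],"translation":[0,0,145],"grip":12},{"rotation":[0,0,0],"translation":[20,22,145],"grip":12},{"rotation":[0,0,0],"translation":[45,49,145],"grip":12},{"rotation":[0,0,0],"translation":[70,76,145],"grip":12},{"rotation":[0,0,0],"translation":[95,103,145],"grip":12},{"rotation":[0,0,0],"translation":[115,124,145],"grip":12},{"rotation":[0,0,0],"translation":[126,136,145],"grip":12},{"rotation":[0,0,0],"translation":[126,136,145],"grip":12},{"rotation":[0,0,0],"translation":[126,136,145],"grip":12},{"rotation":[0,0,0],"translation":[126,136,145],"grip":12}]' 40
python3 - <<'E'
from h import *
p,P=cam("scene"); save(cv2.resize(p[160:340,180:340],None,fx=3.3,fy=3.3,interpolation=cv2.INTER_CUBIC),"lift.png")
E
```

```text
time: 6.2
ee_pos: [0.5854, -0.1969, 0.1847]
tcp_rot: [-180.0, -0.0, 172.9]
wrist_force: [0.5, -0.3, -1.6]
opening: 0.022
grasp_force: 39.3
```

View pics/lift.png

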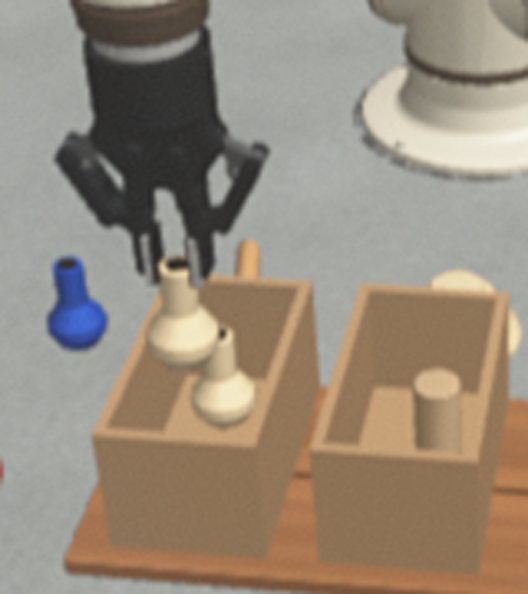

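The vase hangs upright at crop (180,310), and the box half below it is free. vase_in is behind the wall line at (222,380). I'll lower it: the floor is at z≈0.024, so contact should come at TCP z≈0.064.

```bash
python3 -m jog '[{"rotation":[0,0,0],"translation":[0,0,-20],"grip":12},{"rotation":[0,0,0],"translation":[0,0,-40],"grip":12},{"rotation":[0,0,0],"translation":[0,0,-58],"grip":12},{"rotation":[0,0,0],"translation":[0,0,-74],"grip":12},{"rotation":[0,0,0],"translation":[0,0,-88],"grip":12},{"rotation":[0,0,0],"translation":[0,0,-99],"grip":12},{"rotation":[0,0,0],"translation":[0,0,-107],"grip":12},{"rotation":[0,0,0],"translation":[0,0,-112],"grip":12},{"rotation":[0,0,0],"translation":[0,0,-115],"grip":12},{"rotation":[0,0,0],"translation":[0,0,-116],"grip":12},{"rotation":[0,0,0],"translation":[0,0,-116],"grip":12}]'
python3 -m jog '[{"rotation":[0,0,0],"translation":[0,0,-1],"grip":12},{"rotation":[0,0,0],"translation":[0,0,-2],"grip":12},{"rotation":[0,0,0],"translation":[0,0,-2],"grip":12}]'
python3 -m jog '[{"rotation":[0,0,0],"translation":[0,0,-1],"grip":12},{"rotation":[0,0,0],"translation":[0,0,-1],"grip":12}]'
```

```text
time: 7.35
ee_pos: [0.5863, -0.196, 0.0691]
tcp_rot: [-180.0, 0.0, 173.0]
wrist_force: [0.3, -0.7, -0.8]
opening: 0.0221
grasp_force: 39.3
time: 7.65
ee_pos: [0.5862, -0.196, 0.0668]
tcp_rot: [180.0, 0.0, 173.0]
wrist_force: [0.3, 0.7, -1.6]
opening: 0.0219
grasp_force: 39.3
time: 7.85
ee_pos: [0.5861, -0.196, 0.0657]
tcp_rot: [180.0, -0.0, 173.0]
wrist_force: [-0.4, 0.0, -1.1]
opening: 0.0217
grasp_force: 39.3
```

```bash
for i in 1 2; do python3 -m jog '[{"rotation":[0,0,0],"translation":[0,0,-0.5],"grip":12},{"rotation":[0,0,0],"translation":[0,0,-1],"grip":12},{"rotation":[0,0,0],"translation":[0,0,-1],"grip":12}]' | grep -E "ee_pos|wrist"; done
```

```text
ee_pos: [0.5864, -0.1961, 0.0651]
wrist_force: [0.6, -0.1, 1.9]
ee_pos: [0.5867, -0.1963, 0.065]
wrist_force: [-1.7, 0.8, 6.4]
```

Contact at about 7 N. I'll release gently and retreat.

```bash
python3 -m jog '[{"rotation":[0,0,0],"translation":[0,0,0.5],"grip":22},{"rotation":[0,0,0],"translation":[0,0,0.5],"grip":27},{"rotation":[0,0,0],"translation":[0,0,0.5],"grip":34},{"rotation":[0,0,0],"translation":[0,0,0.5],"grip":36},{"rotation":[0,0,0],"translation":[0,0,0.5],"grip":36},{"rotation":[0,0,0],"translation":[0,0,10],"grip":36},{"rotation":[0,0,0],"translation":[0,0,30],"grip":36},{"rotation":[0,0,0],"translation":[0,0,60],"grip":36},{"rotation":[0,0,0],"translation":[0,0,100],"grip":36},{"rotation":[0,0,0],"translation":[0,0,145],"grip":50},{"rotation":[0,0,0],"translation":[0,60,160],"grip":50},{"rotation":[0,0,0],"translation":[0,110,160],"grip":50},{"rotation":[0,0,0],"translation":[0,160,160],"grip":50},{"rotation":[0,0,0],"translation":[-5,210,160],"grip":50},{"rotation":[0,0,0],"translation":[-9,260,160],"grip":50},{"rotation":[0,0,0],"translation":[-9,303,160],"grip":50},{"rotation":[0,0,0],"translation":[-9,303,160],"grip":50},{"rotation":[0,0,0],"translation":[-9,303,160],"grip":50},{"rotation":[0,0,0],"translation":[-9,303,160],"grip":50}]'
python3 - <<'E'
from h import *
p,P=cam("top"); np.savez("top2.npz",p=p,P=P)
q,Q=cam("scene"); np.savez("scene2.npz",p=q,P=Q)
a=cv2.resize(p[160:280,240:450],None,fx=2.4,fy=2.4); b=cv2.resize(q[230:350,190:400],None,fx=2.4,fy=2.4)
save(np.vstack([a,b]),"placed.png")
c=np.array([542.7,-191.1]);a=np.radians(-7); ex=np.array([np.cos(a),np.sin(a)]); ey=np.array([-ex[1],ex[0]])
L=np.stack([(P[...,:2]*1000-c)@ex,(P[...,:2]*1000-c)@ey,P[...,2]*1000],-1)
for lo,hi in((-80,0),(0,80)):
    m=(L[...,0]>lo)&(L[...,0]<hi)&(abs(L[...,1])<40)&(L[...,2]>85)&(L[...,2]<115)
    k=L[m]; print(len(k),np.round((k.min(0)+k.max(0))/2,1),np.round(k.max(0)-k.min(0),1))
E
```

```text
time: 10.35
ee_pos: [0.5772, 0.1062, 0.2242]
tcp_rot: [-180.0, 0.0, 173.0]
wrist_force: [0.3, 0.0, 0.6]
opening: 0.0499
grasp_force: 0.0
80 [-43.7  -6.1  94.8] [22.3 22.9 17.1]
80 [42.4 -1.3 97.5] [23.2 23.  16.7]
```

View pics/placed.png

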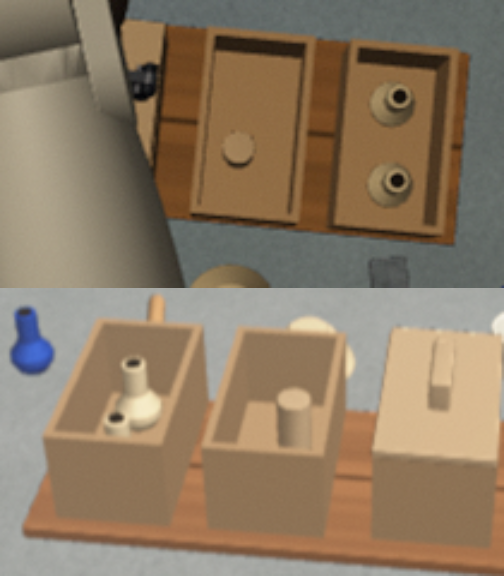

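Both vases stand upright, in the top strip at (399,97) and (396,181), and the measured centres are +42 and -44 along the box. Now I'll grip the lid's bar.

```bash
python3 -m jog '[{"rotation":[0,0,-0.5],"translation":[-1,1.5,-30],"grip":50},{"rotation":[0,0,-0.5],"translation":[-1,1.5,-55],"grip":50},{"rotation":[0,0,-0.5],"translation":[-1,1.5,-75],"grip":50},{"rotation":[0,0,-0.5],"translation":[-1,1.5,-88],"grip":50},{"rotation":[0,0,-0.5],"translation":[-1,1.5,-94],"grip":50},{"rotation":[0,0,-0.5],"translation":[-1,1.5,-95],"grip":50},{"rotation":[0,0,-0.5],"translation":[-1,1.5,-95],"grip":50}]'
python3 -m jog '[{"rotation":[0,0,0],"translation":[0,0,0],"grip":40},{"rotation":[0,0,0],"translation":[0,0,0],"grip":30},{"rotation":[0,0,0],"translation":[0,0,0],"grip":24},{"rotation":[0,0,0],"translation":[0,0,0],"grip":20},{"rotation":[0,0,0],"translation":[0,0,0],"grip":10},{"rotation":[0,0,0],"translation":[0,0,0],"grip":10},{"rotation":[0,0,0],"translation":[0,0,0],"grip":10},{"rotation":[0,0,0],"translation":[0,0,0],"grip":10}]' 90
```

```text
time: 11.15
ee_pos: [0.5765, 0.1083, 0.1296]
tcp_rot: [180.0, 0.1, 172.5]
wrist_force: [-0.0, 0.5, 0.5]
opening: 0.0501
grasp_force: 0.0
time: 11.95
ee_pos: [0.5764, 0.1079, 0.1298]
tcp_rot: [-180.0, 0.1, 172.5]
wrist_force: [-0.6, -4.4, 5.6]
opening: 0.016
grasp_force: 88.1
```

```bash
python3 -m jog '[{"rotation":[0,0,0],"translation":[0,0,3],"grip":10},{"rotation":[0,0,0],"translation":[0,0,8],"grip":10},{"rotation":[0,0,0],"translation":[0,0,16],"grip":10},{"rotation":[0,0,0],"translation":[0,0,28],"grip":10},{"rotation":[0,0,0],"translation":[0,0,42],"grip":10},{"rotation":[0,0,0],"translation":[0,0,55],"grip":10},{"rotation":[0,0,0.5],"translation":[-2,-15,60],"grip":10},{"rotation":[0,0,0.5],"translation":[-6,-45,60],"grip":10},{"rotation":[0,0,0.5],"translation":[-9,-80,60],"grip":10},{"rotation":[0,0,0.5],"translation":[-13,-115,60],"grip":10},{"rotation":[0,0,0.5],"translation":[-17,-150,60],"grip":10},{"rotation":[0,0,0.5],"translation":[-20,-185,60],"grip":10},{"rotation":[0,0,0.5],"translation":[-24,-220,60],"grip":10},{"rotation":[0,0,0.5],"translation":[-28,-255,60],"grip":10},{"rotation":[0,0,0.5],"translation":[-31,-280,60],"grip":10},{"rotation":[0,0,0.5],"translation":[-33,-293,60],"grip":10},{"rotation":[0,0,0.5],"translation":[-33,-298,60],"grip":10},{"rotation":[0,0,0.5],"translation":[-33,-298,60],"grip":10},{"rotation":[0,0,0.5],"translation":[-33,-298,60],"grip":10},{"rotation":[0,0,0.5],"translation":[-33,-298,60],"grip":10}]'
python3 - <<'E'
from h import *
q,P=cam("scene"); np.savez("scene3.npz",p=q,P=P); p,T=cam("top"); np.savez("top3.npz",p=p,P=T)
save(np.vstack([cv2.resize(p[150:270,330:490],None,fx=2.4,fy=2.4),cv2.resize(q[190:340,180:340],None,fx=2.4,fy=2.0)]),"over.png")
for n,P in(("scene",P),("top",T)):
    X,Y,Z=np.moveaxis(P,-1,0)
    m=(X>.43)&(X<.68)&(Y>-.28)&(Y<-.1)&(Z>.172)&(Z<.193)
    k=P[m]; r=cv2.minAreaRect((k[:,:2]*1000).astype(np.float32)); print(n,len(k),np.round(r[0],1),np.round(r[1],1),r[2],np.median(k[:,2]))
    A=np.c_[k[:,:2],np.ones(len(k))]; print("plane",np.linalg.lstsq(A,k[:,2],rcond=None)[0])
E
```

```text
time: 13.95
ee_pos: [0.5434, -0.1885, 0.1889]
tcp_rot: [180.0, -0.0, 173.1]
wrist_force: [-0.1, 0.0, -4.8]
opening: 0.0153
grasp_force: 88.5
scene 2160 [ 546.8 -186.3] [111.3 193. ] 82.79228973388672 0.1815731667277944
plane [-0.0074051  -0.00238945  0.18518645]
top 1172 [ 546.8 -157. ] [ 49.7 189.7] 82.8211669921875 0.18290942035531066
plane [ 0.00103996 -0.00286556  0.18181701]
```

View pics/over.png

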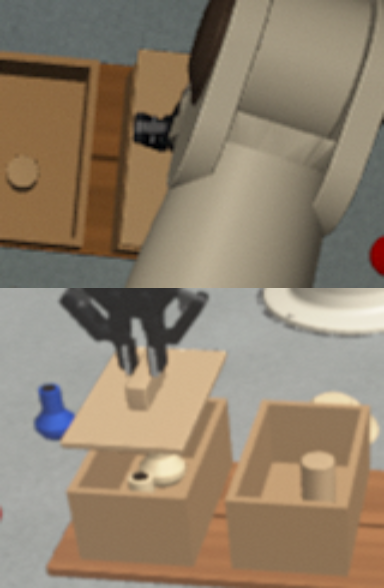

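The lid hangs level over the right-hand box, at over.png (145,400). Both cameras put it about 4 mm too far in +y and 1 mm in +x. I'll correct that and remeasure.

```bash
python3 -m jog '[{"rotation":[0,0,0],"translation":[-1,-2,-10],"grip":10},{"rotation":[0,0,0],"translation":[-1,-3,-20],"grip":10},{"rotation":[0,0,0],"translation":[-1,-3,-28],"grip":10},{"rotation":[0,0,0],"translation":[-1,-3,-30],"grip":10},{"rotation":[0,0,0],"translation":[-1,-3,-30],"grip":10},{"rotation":[0,0,0],"translation":[-1,-3,-30],"grip":10}]'
cat > m.py <<'E'
from h import *
import sys
lo,hi=map(float,sys.argv[1:])
print(np.round(readout.get_obs()["ee_pos"],4))
for n in("scene","top"):
    p,P=cam(n); X,Y,Z=np.moveaxis(P,-1,0)
    k=P[(X>.43)&(X<.68)&(Y>-.28)&(Y<-.1)&(Z>lo)&(Z<hi)]
    r=cv2.minAreaRect((k[:,:2]*1000).astype(np.float32)); c=np.array(r[0])
    if n=="top": ey=np.array([.122,.9925]); c=c+(min(r[1])/2-55)*ey
    A=np.c_[k[:,:2],np.ones(len(k))]
    ref=np.array([544.9,-190.5] if n=="scene" else [542.7,-191.1])
    print(n,np.round(c-ref,1),np.round(r[1],1),round(r[2],2),"z",np.round(np.median(k[:,2]),4),"slope",np.round(np.linalg.lstsq(A,k[:,2],rcond=None)[0][:2],4))
E
python3 m.py .142 .163
```

```text
time: 14.65
ee_pos: [0.5422, -0.1926, 0.159]
tcp_rot: [-180.0, 0.0, 173.0]
wrist_force: [0.8, -0.4, -5.1]
opening: 0.0161
grasp_force: 88.5
[ 0.5422 -0.1926  0.159 ]
scene [ 1.1 -0.3] [111.9 193.1] 82.97 z 0.1516 slope [-0.0061 -0.0009]
top [-0.4  0.3] [ 49.7 190.1] 82.72 z 0.1533 slope [ 0.0008 -0.0044]
```

The lid is centred within about 1 mm. I'll lower it.

```bash
python3 -m jog '[{"rotation":[0,0,0],"translation":[0,0,-5],"grip":10},{"rotation":[0,0,0],"translation":[0,0,-10],"grip":10},{"rotation":[0,0,0],"translation":[0,0,-15],"grip":10},{"rotation":[0,0,0],"translation":[0,0,-19],"grip":10},{"rotation":[0,0,0],"translation":[0,0,-22],"grip":10},{"rotation":[0,0,0],"translation":[0,0,-24],"grip":10},{"rotation":[0,0,0],"translation":[0,0,-25.5],"grip":10},{"rotation":[0,0,0],"translation":[0,0,-26.5],"grip":10},{"rotation":[0,0,0],"translation":[0,0,-27],"grip":10},{"rotation":[0,0,0],"translation":[0,0,-27],"grip":10}]'
for i in 1 2 ; do python3 -m jog '[{"rotation":[0,0,0],"translation":[0,0,-0.5],"grip":10},{"rotation":[0,0,0],"translation":[0,0,-1],"grip":10},{"rotation":[0,0,0],"translation":[0,0,-1],"grip":10}]'| grep -E "ee_pos|wrist"; done
```

```text
time: 15.75
ee_pos: [0.5422, -0.1925, 0.1318]
tcp_rot: [-180.0, 0.0, 173.0]
wrist_force: [-0.4, -0.4, -3.8]
opening: 0.0162
grasp_force: 88.5
ee_pos: [0.5422, -0.1925, 0.1308]
wrist_force: [-0.3, 0.3, -4.4]
ee_pos: [0.5422, -0.1925, 0.1299]
wrist_force: [0.5, 0.7, -2.2]
```

```bash
python3 -m jog '[{"rotation":[0,0,0],"translation":[0,0,-0.4],"grip":10},{"rotation":[0,0,0],"translation":[0,0,-0.4],"grip":10}]'| grep -E "ee_pos|wrist"; python3 -m jog '[{"rotation":[0,0,0],"translation":[0,0,-0.3],"grip":10},{"rotation":[0,0,0],"translation":[0,0,-0.3],"grip":10}]'| grep -E "ee_pos|wrist"; python3 m.py .114 .135
```

```text
ee_pos: [0.5422, -0.1925, 0.1299]
wrist_force: [-1.6, 1.6, 2.2]
ee_pos: [0.5422, -0.1925, 0.1299]
wrist_force: [-3.3, 1.7, 5.2]
[ 0.5422 -0.1925  0.1299]
scene [ 1.4 20.1] [156.6 198.3] 85.04 z 0.1226 slope [-0.0075 -0.007 ]
top [ 4.9 43.8] [ 95.  190.7] 85.27 z 0.1237 slope [-0.0153 -0.0834]
```

The lid is seated at its original height and carries load. I'll release, retreat and verify.

```bash
python3 -m jog '[{"rotation":[0,0,0],"translation":[0,0,0.3],"grip":18},{"rotation":[0,0,0],"translation":[0,0,0.3],"grip":22},{"rotation":[0,0,0],"translation":[0,0,0.3],"grip":30},{"rotation":[0,0,0],"translation":[0,0,0.3],"grip":40},{"rotation":[0,0,0],"translation":[0,0,0.3],"grip":40},{"rotation":[0,0,0],"translation":[0,0,10],"grip":40},{"rotation":[0,0,0],"translation":[0,0,35],"grip":40},{"rotation":[0,0,0],"translation":[0,0,70],"grip":40},{"rotation":[0,0,0],"translation":[0,0,110],"grip":40},{"rotation":[0,0,0],"translation":[-40,0,140],"grip":40},{"rotation":[0,0,0],"translation":[-80,0,160],"grip":40},{"rotation":[0,0,0],"translation":[-120,20,170],"grip":40},{"rotation":[0,0,0],"translation":[-150,60,170],"grip":40},{"rotation":[0,0,0],"translation":[-170,110,170],"grip":40},{"rotation":[0,0,0],"translation":[-190,150,170],"grip":40},{"rotation":[0,0,0],"translation":[-190,150,170],"grip":40},{"rotation":[0,0,0],"translation":[-190,150,170],"grip":40},{"rotation":[0,0,0],"translation":[-190,150,170],"grip":40}]'
python3 - <<'E'
from h import *
for n in("scene","top"):
    p,P=cam(n); X,Y,Z=np.moveaxis(P,-1,0)
    if n=="scene": save(p,"end.png")
    c=np.array([.5437,-.1909]);ex=np.array([.9925,-.122]);ey=np.array([.122,.9925])
    d=P[...,:2]-c; m=(abs(d@ex)<.1)&(abs(d@ey)<.062)&(Z>.116)&(Z<.135); k=P[m]
    r=cv2.minAreaRect((k[:,:2]*1000).astype(np.float32))
    A=np.c_[k[:,:2]-c,np.ones(len(k))]
    print(n,len(k),np.round(r[0],1),np.round(r[1],1),round(r[2],2),np.round(np.linalg.lstsq(A,k[:,2],rcond=None)[0],4))
E
```

```text
time: 18.65
ee_pos: [0.3526, -0.043, 0.2994]
tcp_rot: [-180.0, 0.0, 173.0]
wrist_force: [-0.5, -0.4, 0.3]
opening: 0.04
grasp_force: 0.0
scene 2253 [ 545.3 -190.3] [111.7 195.9] 82.71 [-0.0021  0.0005  0.1226]
top 3316 [ 542.3 -191.1] [111.3 190.8] 83.02 [ 0.0012 -0.0013  0.1239]
```

View pics/end.png

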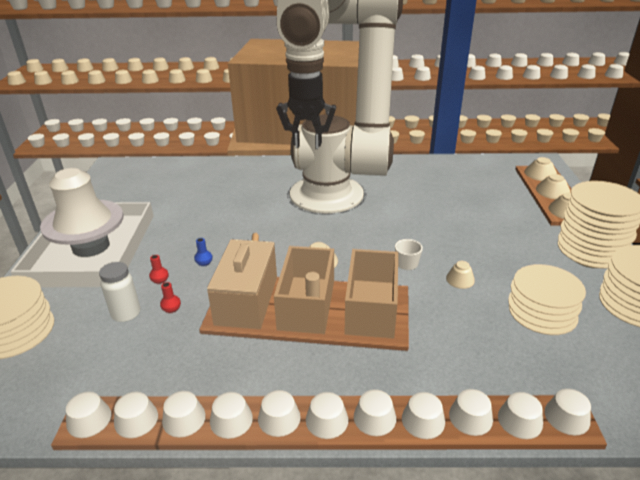

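The lid sits flat and fully down on the right-hand box at (243,280). The prop is still standing at (312,285), and everything else is in place.

```bash
python3 -c "
from workcell import bot;print(bot.job_done())"
```

```text
the job is handed in; nothing more can be done
None
```

I stood the second vase upright beside the first in the right-hand box, closed that box with the lid seated flat and level, left everything else where it was, and handed the job in at about 19 s of the 59 s allowed.

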